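Bring the tealight glass round to the front of the bead turntable

ROBOT

A 6-joint arm with a two-finger parallel gripper is mounted at the origin on the work surface. World frame = base frame: x ahead of the robot, y to its left, z up, the work surface at z = 0. Lengths are in mm, angles in degrees, forces in N, time in s.
With the tool pointing down it reaches from about 375 to 925 mm from the base axis. Payload 5.7 kg.
Tool frame: the origin (TCP) lies on the centre line of the jaws, within the pads' length; the fingertips stand ahead of it and the grasp point (between the pads) lies 5 mm behind it (ctrl.tcp_to_tips is the z of the fingertips in the tool frame, in mm); z points along the fingers, x is the direction in which the jaws open and shut, and the axes are right-handed (so a half turn about z gives the same grasp; the last joint's range is limited). The gripper opens to 85 mm and grips with 20 to 120 N. Pads are 22 mm wide; open, the fingers measure 114 mm over their backs; the gripper's body (76 mm by 85 mm) begins 54 mm behind the grasp point. The pads swing forward as they close: fully open they stand 13 mm farther back than shut.
Start: joints at [-80.392, 20.558, 86.54, -0, 72.909, -6.595], TCP at [167.413, -576.141, 245.267] pointing down, gripper open.
Joint ranges: [-170.27, 170.27], [-57.76, 135], [12.27, 136.19], [-55.21, 235.2], [11.17, 155.16], [-170.74, 170.74]. Speed limits (degrees/s): [136.94, 136.94, 180, 180, 180, 180].

INTERFACE

Orientations are given as [roll, pitch, yaw] about the fixed x, y, z axes, in that order (R = Rz(yaw) Ry(pitch) Rx(roll)).
In Python, from cell import ctrl, cams gives the robot as it stands.
- The arm moves only by the shell command python3 -m inch 'ROWS' [FORCE]. ROWS is JSON, a list of rows, each an object with "xyz": the shift along the world's x, y, z as a fraction of full scale, a list of three; "yaw": the turn about the world's z as a fraction of full scale; "hand": the opening, from -1 (shut) to 1 (fully open). In form: [{"xyz": [x, y, z], "yaw": yaw, "hand": hand}, ...]. A call has exactly 5 rows; each row shifts and turns the pose as measured when the row begins; what a row does not reach is not made up. Full scale, the value 1, is 300 mm for a shift and 4 degrees for a turn. A row lasts 1/10 s, in which the tool goes at most 50 mm and 8.59 degrees, less where a joint would pass 70% of its speed; a pose out of reach is approached as far as the arm can. A call with a number of a shift or a turn outside -1 to 1 is refused whole. A call with a gripper value outside its range is refused whole. The fingers move at their own pace and stop on an object; FORCE is the grip in N (left out, the last holds). Time passes only in rows, so rows that do not move let the fingers close, or fill a call up. It gives the time, the measured TCP pose, the force and the opening at its end, in the units of the state.
- ctrl.sense(): the state, without advancing time (a new reading comes with each control period).
- cams.camera(name): name is "side" or "top" or "wrist"; returns the picture (400x640x3 uint8, red, green, blue); there is no depth.
- cams.camera_params(name): a dict with "vfov" (degrees; the focal length in pixels is half the picture's height over the tangent of half this angle, whatever the lens; pixels are square), "cx", "cy" (the principal point, pixels), "R" (3x3) and "t" (3): a world point X has camera coordinates R X + t; the wrist camera has in their place "hand_eye" (4x4, takes a point from camera to tool coordinates, whose origin is the TCP and whose axes are the tool frame's). Camera axes: x right, y down, z forward; pixel columns grow to the right and rows downward; lengths in mm; the calibration is good to about 2 mm. A picture is of the moment at which its call begins: read the wrist's pose just before it. camera_params takes no time and is no camera call.
- ctrl.close_job(): hands the job in, once; it reports no verdict.
The state is a dict: "t": time; "q": joint angles; "qd": joint speeds; "tau": joint torques, N m; "position": TCP position; "orientation": TCP orientation; "force": force on the tool from outside, world axes, zero at the start; "ft_torque": the same for the moment, N m; "width": finger opening in mm.
Only numpy, scipy, OpenCV 4.12 (cv2) and the standard library are available. Lean on these libraries where they do the work, as an engineer would, in place of code of your own. Each camera call takes 0.05 s, during which the arm holds its last target. There are 200 camera calls.

TASK

Turn the round wooden bead turntable by pushing gently on the pegs around its rim with the fingertips, until the small tealight glass standing on it is lined up with the brass tab at the front of the turntable's foot. Do not touch, lift or tip any of the four things riding on the turntable, leave everything else on the table alone, and finish with the turntable at rest and the robot clear of it.

Things in the scene. Friction and masses are not known exactly. Their poses are not given: they have to be found in the camera images.
- foot: Fixed foot of the turntable: dark wooden disc 170 mm across, hidden below the turning disc. Origin on the turning axis at table height, z up. Its -x axis is the front (roughly towards the robot): a flat brass tab, 14 mm wide, 8 mm high, with a 22 mm round end, runs along -x and shows beyond the disc's edge, 120 to 176 mm from the axis.
- turntable: Wooden disc 240 mm across, cork top 26 mm above the table. Turns either way about the foot's axis, no stops; about 2 N at a peg moves it, it stays where left. Origin on the axis, 14 mm above the table. Six upright pegs, 12 mm thick, 110 mm from the axis, at 0, 60, 120, 180, 240, 300 degrees from this body's x axis (which turns with it); tops 60 mm above the table, rim top 24 mm.
- glass: Clear glass tealight cup, open at the top, 50 mm across and 45 mm high, loose on the cork about 55 mm from the turning axis. Origin at the centre of its underside. It rides round with the disc.
- spool: Wooden spool-shaped bead stopper holder, 42 mm across, 46 mm high, standing loose on the cork, about 55 mm from the axis. Origin at the centre of its underside.
- case: Compact flat white plastic case with closed flap, 34 x 42 mm and 23 mm high, lying loose on the cork, about 55 mm from the axis. Origin at the centre of its underside.
- tin: Flat round lidded steel bead tin, 43 mm across, 20 mm high, lying loose on the cork, about 55 mm from the axis. Origin at the centre of its underside.
- pliers: Stainless split-ring pliers with dark grips lying on the table, about 125 mm long and 15 mm high, to be left alone. Origin near the pivot, jaws along x.
- jar: Amber bead jar, 44 mm across, 58 mm high, standing on the table, to be left alone. Origin at the centre of its underside.
- dish: Terracotta dish, 80 mm across, 22 mm high, on the table to the left, nearer the robot than the turntable, to be left alone. Origin at the centre of its underside.
There are look-alikes about, which are no part of the job. What is shaped like the tin but green or purple is not meant.

How it is judged:
By the outcome, as a careful person would: the job done as asked, in the order asked, and still so for the second after the job is handed in, with the robot touching nothing.
It also fails if it takes over 45 s, if anything falls off the work surface, if the arm or the gripper's body presses on something with over 40 N, if the wrist force passes 120 N, or if a joint passes its speed limit or range.

## Working session

There is one attempt and no reset: what is moved stays moved. The work goes in short steps, Python scripts to look and compute and a shell command to move; the robot and the scene stay as the last step left them, time stands still between calls to the robot, and variables do not carry over. Pictures are saved under pics/ and viewed, on a budget of 10 in all, crops included, one or two more only if the job needs it, and the job is handed in when it is done.

```bash
mkdir -p pics; ls
python3 - <<'E'
from cell import ctrl,cams
import cv2,numpy as np
print(ctrl.sense()["t"],ctrl.tcp_to_tips)
for n in ("top","side"):
    p=cams.camera_params(n);print(n,p)
    cv2.imwrite(f"pics/{n}0.png",cams.camera(n)[:,:,::-1])
E
```

```text
pics
0.0 14.0
top {'vfov': 50.76768495400652, 'cx': 321.80477645863743, 'cy': 198.98954788009897, 'R': array([[ 0.01862905, -0.99976284,  0.01127889],
       [-0.99555276, -0.01959016, -0.09214625],
       [ 0.09234536, -0.00951213, -0.9956816 ]]), 't': array([ -27.10170086,  584.18078281, 1183.50508262])}
side {'vfov': 47.57913113658303, 'cx': 319.558777223571, 'cy': 199.52522289296587, 'R': array([[-0.8465033 , -0.5322543 ,  0.01172682],
       [-0.28358587,  0.43215742, -0.85604849],
       [ 0.45056766, -0.72797343, -0.51676248]]), 't': array([461.2905851, 212.5774838, 918.8937737])}
```

View pics/top0.png

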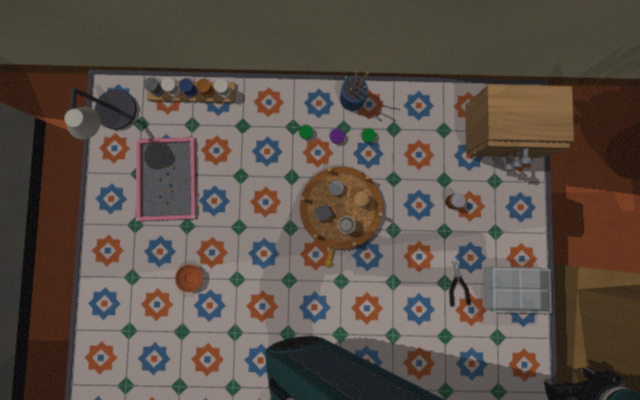

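View pics/side0.png

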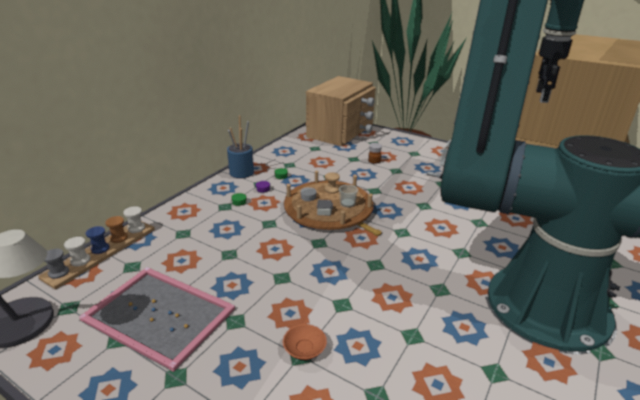

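The top view shows the turntable at about (342,208) and the tab at about (330,257). The four riders are around (346,226), (362,200), (336,188) and (324,213). Next I'll enlarge it.

```bash
cat > h.py <<'E'
import numpy as np
from cell import ctrl,cams
def ray(n,u,v,z):
    p=cams.camera_params(n);f=200/np.tan(np.radians(p["vfov"]/2))
    d=p["R"].T@np.array([(u-p["cx"])/f,(v-p["cy"])/f,1]);o=-p["R"].T@p["t"]
    return o+d*(z-o[2])/d[2]
def proj(n,X):
    p=cams.camera_params(n);f=200/np.tan(np.radians(p["vfov"]/2))
    c=p["R"]@np.array(X,float)+p["t"];return np.array([p["cx"],p["cy"]])+f*c[:2]/c[2]
E
python3 - <<'E'
from h import *
import cv2
a=cv2.imread("pics/top0.png")[155:280,285:400]
b=cv2.imread("pics/side0.png")[165:245,270:390]
a=cv2.resize(a,None,fx=4.8,fy=4.8,interpolation=cv2.INTER_CUBIC)
cv2.imwrite("pics/topz.png",cv2.convertScaleAbs(a,alpha=1.6))
for uv in ((342,208),(330,257),(346,226)): print(ray("top",*uv,26))
print(ctrl.sense()["orientation"])
E
```

```text
[559.86527869 -74.3711975   26.        ]
[419.77047397 -42.26728543  26.        ]
[508.49893959 -86.5482449   26.        ]
[-1.79987609e+02  9.48776746e-02 -7.38014804e+01]
```

View pics/topz.png

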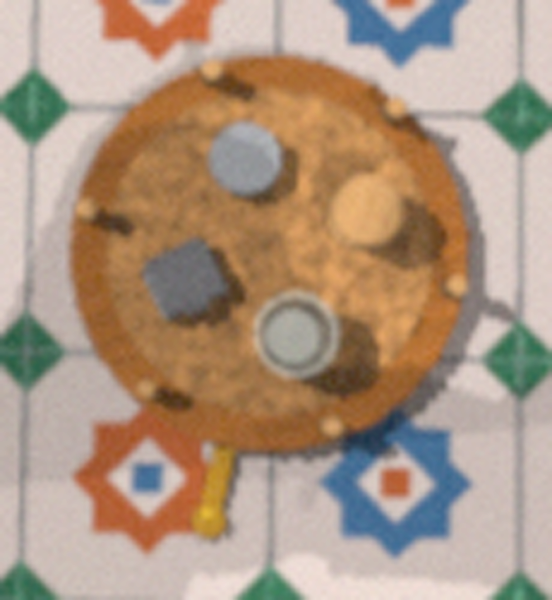

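The enlarged view shows six peg tops, the glass rim centred at (297,335) and the tab running from (225,455) to its round end at (208,520).

Run:
```python
from h import *
def Z(x,y,z): return ray("top",285+(x+.5)/4.8-.5,155+(y+.5)/4.8-.5,z)[:2]
P=np.array([Z(*p,60) for p in [(212,70),(396,105),(456,287),(333,427),(147,390),(86,207)]])
C=P.mean(0);print("C",C)
ang=lambda v:np.degrees(np.arctan2(v[1],v[0]))
for p in P: print(p.round(),np.linalg.norm(p-C).round(),ang(p-C).round(1))
for n,p in dict(glass=Z(297,335,71),glassbase=Z(296,333,40),tabend=Z(209,518,8),tabroot=Z(225,460,8),spool=Z(366,210,72),tin=Z(245,160,46),case=Z(186,278,49)).items(): print(n,p.round(1),np.linalg.norm(p-C).round(1),ang(p-C).round(1))
```

```text
C [562.87704602 -70.1449503 ]
[666. -34.] 109.0 19.5
[ 648. -142.] 111.0 -40.2
[ 542. -178.] 110.0 -101.2
[ 459. -107.] 110.0 -160.4
[479.   1.] 110.0 139.9
[584.  38.] 111.0 79.0
glass [511.6 -84.7] 53.3 -164.1
glassbase [513.8 -86.3] 51.7 -161.8
tabend [403.1 -37.8] 163.0 168.5
tabroot [437.8 -46.8] 127.2 169.4
spool [ 584.3 -123.5] 57.5 -68.1
tin [615.1 -54.4] 54.5 16.8
case [544.4 -20.8] 52.7 110.5
```

The axis is at about (563,-70), the tab points at about 169° and the glass is at about 196°. So the disc needs about 27° clockwise. I'll push the 200° peg (459,-107) towards +y from its -y side with the fingers shut, after travelling over there high up.

```bash
R='{"xyz":[0.09,0.125,0],"yaw":0,"hand":-1}'
python3 -m inch '[{"xyz":[0.09,0.125,0],"yaw":0,"hand":-1},{"xyz":[0.09,0.125,0],"yaw":0,"hand":-1},{"xyz":[0.09,0.125,0],"yaw":0,"hand":-1},{"xyz":[0.09,0.125,0],"yaw":0,"hand":-1},{"xyz":[0.09,0.125,0],"yaw":0,"hand":-1}]' 20
python3 -m inch '[{"xyz":[0.09,0.125,0],"yaw":0,"hand":-1},{"xyz":[0.09,0.125,0],"yaw":0,"hand":-1},{"xyz":[0.09,0.125,0],"yaw":0,"hand":-1},{"xyz":[0.09,0.125,0],"yaw":0,"hand":-1},{"xyz":[0.09,0.12,0],"yaw":0,"hand":-1}]'
```

```text
t: 0.6
position: [301.9, -386.8, 242.3]
orientation: [179.9, 0.1, -74.3]
force: [1.2, -1.1, 0.1]
width: 12.4
t: 1.1
position: [439.8, -191.4, 241.4]
orientation: [179.9, 0.2, -74.4]
force: [1.0, -0.8, -0.4]
width: 0.4
```

```bash
python3 -m inch '[{"xyz":[0.09,0.12,0],"yaw":0,"hand":-1},{"xyz":[0.01,0.015,-0.13],"yaw":0,"hand":-1},{"xyz":[0,0,-0.13],"yaw":0,"hand":-1},{"xyz":[0,0,-0.13],"yaw":0,"hand":-1},{"xyz":[0,0,-0.05],"yaw":0,"hand":-1}]'
python3 - <<'E'
from h import *
import cv2
print(ctrl.sense()["position"])
a=cams.camera("wrist")
t=cams.camera("top")[155:280,285:400]
t=cv2.resize(t,None,fx=3.2,fy=3.2,interpolation=cv2.INTER_CUBIC)
a=cv2.resize(a,(424,265));h=np.zeros((400,800,3),np.uint8);h[:,:368]=cv2.convertScaleAbs(t,alpha=1.6);h[:265,376:800]=cv2.convertScaleAbs(a,alpha=1.5)
cv2.imwrite("pics/w1.png",h[:,:,::-1])
E
```

```text
t: 1.6
position: [476.9, -143.1, 108.4]
orientation: [-179.6, -0.1, -73.8]
force: [0.6, -0.3, -0.4]
width: -0.4
[ 476.88714181 -143.06169733  108.43729999]
```

View pics/w1.png

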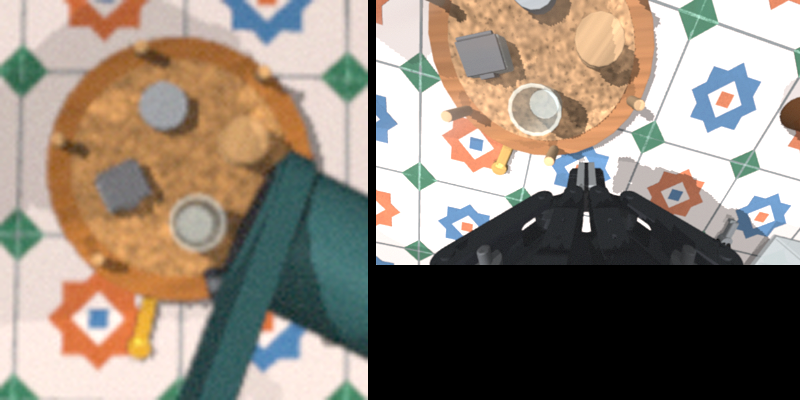

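The wrist view shows the shut fingers beyond the rim side of the target peg and clear of the glass. I'll lower to peg height and then push gently along the arc.

```bash
python3 -m inch '[{"xyz":[-0.01,-0.01,-0.09],"yaw":0,"hand":-1},{"xyz":[0,0,-0.06],"yaw":0,"hand":-1},{"xyz":[0,0,-0.03],"yaw":0,"hand":-1},{"xyz":[0,0,-0.015],"yaw":0,"hand":-1},{"xyz":[0,0,0],"yaw":0,"hand":-1}]'
```

```text
t: 2.2
position: [477.6, -148.6, 53.1]
orientation: [-179.3, -0.4, -73.9]
force: [0.5, 1.4, 0.2]
width: -0.1
```

```bash
python3 -m inch '[{"xyz":[-0.01,0.016,0],"yaw":0,"hand":-1},{"xyz":[-0.01,0.016,0],"yaw":0,"hand":-1},{"xyz":[-0.008,0.016,0],"yaw":0,"hand":-1},{"xyz":[-0.008,0.013,0],"yaw":0,"hand":-1},{"xyz":[-0.006,0.01,0],"yaw":0,"hand":-1}]'
python3 -m inch '[{"xyz":[-0.006,0.01,0],"yaw":0,"hand":-1},{"xyz":[-0.006,0.013,0],"yaw":0,"hand":-1},{"xyz":[-0.006,0.013,0],"yaw":0,"hand":-1},{"xyz":[-0.006,0.013,0],"yaw":0,"hand":-1},{"xyz":[-0.005,0.013,0],"yaw":0,"hand":-1}]'
```

```text
t: 2.7
position: [466.0, -126.5, 56.2]
orientation: [-179.0, -0.6, -73.9]
force: [0.8, -0.1, 0.1]
width: 0.3
t: 3.2
position: [459.0, -107.7, 56.9]
orientation: [-178.8, -0.8, -73.9]
force: [2.1, -2.3, -0.7]
width: 0.1
```

```bash
python3 -m inch '[{"xyz":[-0.007,0.013,-0.004],"yaw":0,"hand":-1},{"xyz":[-0.006,0.013,-0.004],"yaw":0,"hand":-1},{"xyz":[-0.005,0.013,-0.004],"yaw":0,"hand":-1},{"xyz":[-0.004,0.01,-0.004],"yaw":0,"hand":-1},{"xyz":[0,0,0],"yaw":0,"hand":-1}]'
python3 - <<'E'
from h import *
import cv2
s=ctrl.sense();print(s["position"],s["orientation"],cams.camera_params("wrist"))
a=cams.camera("wrist");cv2.imwrite("pics/wraw2.png",a[:,:,::-1])
t=cams.camera("top");cv2.imwrite("pics/traw2.png",t[:,:,::-1]);t=t[155:280,285:400]
t=cv2.resize(t,None,fx=4.8,fy=4.8,interpolation=cv2.INTER_CUBIC)
cv2.imwrite("pics/t2.png",cv2.convertScaleAbs(t,alpha=1.6)[:,:,::-1])
E
```

```text
t: 3.7
position: [452.3, -91.5, 52.0]
orientation: [-178.8, -0.9, -73.9]
force: [1.8, -0.7, 0.1]
width: -0.1
[452.31042014 -91.4604228   52.04081511] [-178.76882848   -0.86942438  -73.87956599] {'vfov': 71.78963593836995, 'cx': 317.0630490054505, 'cy': 203.2818597377024, 'hand_eye': array([[ 9.99999057e-01,  1.13293084e-03,  7.75827281e-04,
        -9.85097832e-01],
       [-1.32054282e-03,  9.48336314e-01,  3.17264074e-01,
        -8.12916382e+01],
       [-3.76306931e-04, -3.17264799e-01,  9.48336916e-01,
        -1.28753290e+02],
       [ 0.00000000e+00,  0.00000000e+00,  0.00000000e+00,
         1.00000000e+00]])}
```

View pics/t2.png

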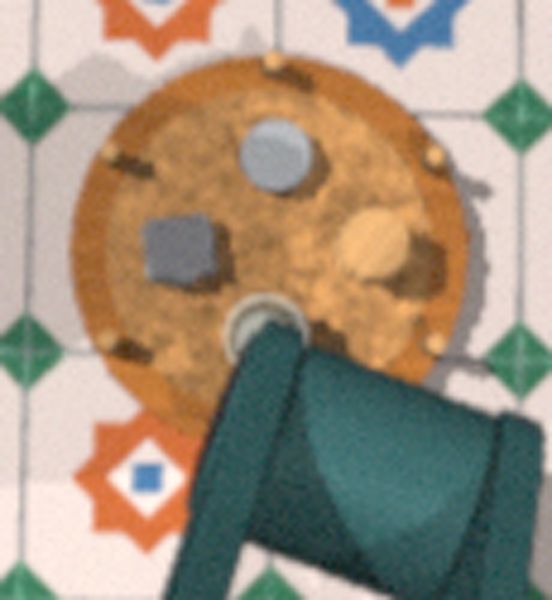

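The disc has turned and the visible pegs are at (273,62), (113,152), (107,340), (436,343) and (435,157). The glass is at about (264,333), partly hidden by the arm.

Run:
```python
from h import *
def Z(x,y,z): return ray("top",285+(x+.5)/4.8-.5,155+(y+.5)/4.8-.5,z)[:2]
C=np.array([562.9,-70.1])
ang=lambda v:np.degrees(np.arctan2(v[1],v[0]))
for p in [(273,62),(435,157),(436,343),(107,340),(113,152)]:
  v=Z(*p,60)-C; print(np.linalg.norm(v).round(),ang(v).round(1))
v=Z(264,333,71)-C;print(np.linalg.norm(v),ang(v))
```

```text
109.0 0.4
109.0 -60.1
110.0 -119.4
110.0 120.6
108.0 60.1
50.6949457350829 175.12024150684056
```

```bash
python3 -m inch '[{"xyz":[-0.002,0.01,0],"yaw":0,"hand":-1},{"xyz":[-0.001,0.01,0],"yaw":0,"hand":-1},{"xyz":[-0.001,0.01,0],"yaw":0,"hand":-1},{"xyz":[0,0.008,0],"yaw":0,"hand":-1},{"xyz":[0,0,0],"yaw":0,"hand":-1}]'
python3 -m inch '[{"xyz":[-0.01,-0.03,0],"yaw":0,"hand":-1},{"xyz":[-0.05,-0.05,0],"yaw":0,"hand":-1},{"xyz":[-0.05,-0.1,0.05],"yaw":0,"hand":-1},{"xyz":[0,-0.1,0.1],"yaw":0,"hand":-1},{"xyz":[0,-0.12,0.1],"yaw":0,"hand":-1}]'
python3 -m inch '[{"xyz":[0,-0.14,0.05],"yaw":0,"hand":-1},{"xyz":[0,-0.14,0.05],"yaw":0,"hand":-1},{"xyz":[0,-0.1,0],"yaw":0,"hand":-1},{"xyz":[0,0,0],"yaw":0,"hand":-1},{"xyz":[0,0,0],"yaw":0,"hand":-1}]'
python3 - <<'E'
from h import *
import cv2
t=cams.camera("top");cv2.imwrite("pics/traw3.png",t[:,:,::-1]);t=t[155:280,285:400]
t=cv2.resize(t,None,fx=4.8,fy=4.8,interpolation=cv2.INTER_CUBIC)
cv2.imwrite("pics/t3.png",cv2.convertScaleAbs(t,alpha=1.6)[:,:,::-1])
E
```

```text
t: 4.3
position: [451.8, -79.9, 52.1]
orientation: [-178.7, -0.9, -73.9]
force: [1.6, -1.9, 0.4]
width: -0.4
t: 4.8
position: [408.2, -196.2, 124.1]
orientation: [-179.5, 0.0, -73.5]
force: [1.7, -0.8, -0.5]
width: 0.1
t: 5.3
position: [404.0, -319.8, 159.0]
orientation: [-179.5, -0.1, -73.8]
force: [-0.6, -0.4, 0.4]
width: 0.0
```

View pics/t3.png

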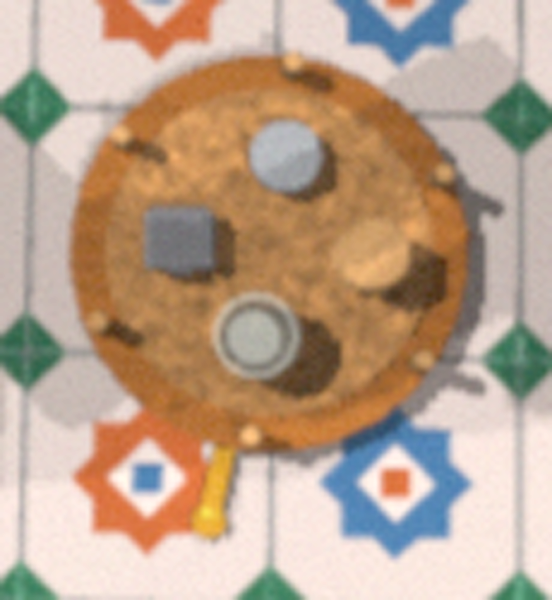

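The arm is clear of the disc here. The glass rim is at about (257,336), the tab end at (209,518) and the front peg at (250,436). I'll measure the tab with a colour mask.

```bash
cat > m.py <<'E'
from h import *
import cv2,sys
f=sys.argv[1]; gx,gy=map(float,sys.argv[2].split(",")); pegs=eval(sys.argv[3])
im=cv2.imread(f);hsv=cv2.cvtColor(im,cv2.COLOR_BGR2HSV)
m=cv2.inRange(hsv,(19,150,70),(32,255,255));m[:245]=0;m[270:]=0;m[:,:318]=0;m[:,345:]=0
v,u=np.nonzero(m);T=np.array([ray("top",a,b,8)[:2] for a,b in zip(u,v)])
ang=lambda v:np.degrees(np.arctan2(v[1],v[0]))%360
Zf=lambda x,y,z:ray("top",285+(x+.5)/4.8-.5,155+(y+.5)/4.8-.5,z)[:2]
P=np.array([Zf(*p,60) for p in pegs]);C=P.mean(0)
c=T.mean(0);w=np.linalg.svd(T-c)[2][0];w*=np.sign(-w[0])
print("C",C,"n",len(T),"tab ang via C",ang(c-C),"pca",ang(w),"radii",np.linalg.norm(T-C,axis=1).min(),np.linalg.norm(T-C,axis=1).max())
print("pegs",[ang(p-C).round(1) for p in P],(np.mean([ang(p-C)%60 if ang(p-C)%60<30 or 1 else 0 for p in P])))
# glass: Hough near guess
g=cv2.resize(cv2.cvtColor(im[155:280,285:400],cv2.COLOR_BGR2GRAY),None,fx=4.8,fy=4.8,interpolation=cv2.INTER_CUBIC)
h=cv2.HoughCircles(g,cv2.HOUGH_GRADIENT,1,20,param1=60,param2=12,minRadius=32,maxRadius=46)
for x,y,r in ([] if h is None else h[0]):
  if np.hypot(x-gx,y-gy)<15: d=Zf(x,y,71)-C;print("hough glass",x,y,r,np.linalg.norm(d),ang(d))
d=Zf(gx,gy,71)-C;print("eye glass",np.linalg.norm(d),ang(d))
E
python3 m.py pics/traw3.png 257,336 "[(293,63),(444,174),(424,358),(250,436),(98,321),(122,135)]"
python3 m.py pics/top0.png 297,335 "[(212,70),(396,105),(456,287),(333,427),(147,390),(86,207)]"
```

```text
C [562.77197887 -70.24628729] n 77 tab ang via C 168.73705167588867 pca 168.4922632371988 radii 119.96955374001206 172.11816669984998
pegs [np.float64(354.3), np.float64(294.1), np.float64(234.8), np.float64(174.2), np.float64(114.2), np.float64(54.2)] 54.303541031003256
hough glass 259.5 337.5 40.0 53.47051212205515 172.47466999142011
eye glass 52.85791260890275 170.80102282763576
C [562.87704602 -70.1449503 ] n 78 tab ang via C 168.694962813169 pca 167.44777388986904 radii 120.66807022713597 172.77487709169685
pegs [np.float64(19.5), np.float64(319.8), np.float64(258.8), np.float64(199.6), np.float64(139.9), np.float64(79.0)] 19.428189898705607
hough glass 297.5 338.5 40.5 55.322218342906254 195.6397989413324
eye glass 53.31258106109833 195.8946653401987
```

The disc has turned 25.1°. By my eye pick the glass is at about 170.7°, by Hough about 172.5°, and the tab is at 168.7°. I'll check from close by with the wrist camera above the glass.

```bash
python3 -m inch '[{"xyz":[0.01,0.12,0.08],"yaw":0,"hand":-1},{"xyz":[0.01,0.15,0.04],"yaw":0,"hand":-1},{"xyz":[0.01,0.16,0.02],"yaw":0,"hand":-1},{"xyz":[0.01,0.16,0],"yaw":0,"hand":-1},{"xyz":[0.01,0.16,0],"yaw":0,"hand":-1}]'
python3 -m inch '[{"xyz":[0.01,0.13,0],"yaw":0,"hand":-1},{"xyz":[0,0.03,0],"yaw":0,"hand":-1},{"xyz":[0,0,0],"yaw":0,"hand":-1},{"xyz":[0,0,0],"yaw":0,"hand":-1},{"xyz":[0,0,0],"yaw":0,"hand":-1}]'
python3 - <<'E'
from h import *
import cv2,pickle
s=ctrl.sense();pickle.dump((s["position"],s["orientation"]),open("s4.pkl","wb"))
t=cams.camera("wrist");cv2.imwrite("pics/wraw4.png",t[:,:,::-1])
cv2.imwrite("pics/w4.png",cv2.convertScaleAbs(t,alpha=1.3)[:,:,::-1])
E
```

```text
t: 5.85
position: [414.6, -87.3, 199.1]
orientation: [-179.7, 0.3, -74.0]
force: [0.3, 0.6, 0.5]
width: -0.1
t: 6.35
position: [410.1, -28.9, 196.9]
orientation: [179.9, 0.6, -73.3]
force: [0.2, -0.2, 0.1]
width: 0.2
```

View pics/w4.png

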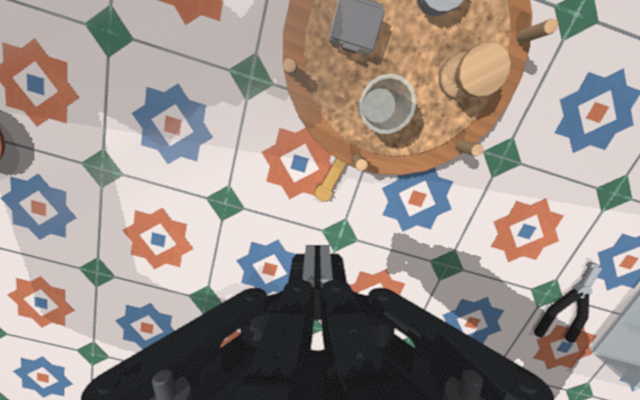

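The wrist view shows the glass rim at about (388,103), peg tops at (289,66), (361,163), (477,150) and (550,27), and the tab running from (341,163) to (324,190).

```bash
cat > w.py <<'E'
from h import *
import cv2,pickle
from scipy.spatial.transform import Rotation as Ro
from scipy.optimize import least_squares
def wr(u,v,z,s):
    p=cams.camera_params("wrist");f=200/np.tan(np.radians(p["vfov"]/2));H=p["hand_eye"]
    R=Ro.from_euler("xyz",s[1],degrees=True).as_matrix()
    d=R@H[:3,:3]@np.array([(u-p["cx"])/f,(v-p["cy"])/f,1]);o=R@H[:3,3]+np.array(s[0])
    return (o+d*(z-o[2])/d[2])[:2]
ang=lambda v:np.degrees(np.arctan2(v[1],v[0]))%360
if __name__=="__main__":
    s=pickle.load(open("s4.pkl","rb"))
    P=np.array([wr(*p,60,s) for p in [(289,66),(361,163),(477,150),(550,27)]])
    k=np.array([-1,0,1,2])*60
    def fit(x): a=np.radians(x[2]+k);return (P-(x[:2]+110*np.c_[np.cos(a),np.sin(a)])).ravel()
    x=least_squares(fit,[563,-70,174]);
    if abs(x.cost)>50:
        k=-k;x=least_squares(fit,[563,-70,174])
    C=x.x[:2];print("C,peg",x.x,"cost",x.cost)
    im=cv2.imread("pics/wraw4.png");hsv=cv2.cvtColor(im,cv2.COLOR_BGR2HSV)
    m=cv2.inRange(hsv,(17,90,60),(32,255,255));m[:158]=0;m[202:]=0;m[:,:314]=0;m[:,350:]=0
    n,l,st,ce=cv2.connectedComponentsWithStats(m);i=1+st[1:,4].argmax();v,u=np.nonzero(l==i)
    T=np.array([wr(a,b,8,s) for a,b in zip(u,v)]);print("tab n",len(T),st[i],ang(T.mean(0)-C),ang(T.mean(0)-np.array([562.8,-70.2])))
    for n,g,z in (("rim",(388,103.5),71),("end",(324.5,189.5),8)):
        q=wr(*g,z,s);print(n,q,np.linalg.norm(q-C),ang(q-C))
    gr=cv2.cvtColor(im,cv2.COLOR_BGR2GRAY)
    h=cv2.HoughCircles(gr,cv2.HOUGH_GRADIENT,1,3,param1=80,param2=12,minRadius=23,maxRadius=34)
    for c in h[0]:
        if np.hypot(c[0]-386,c[1]-103)<12: q=wr(c[0],c[1],71,s);print("h",c,np.linalg.norm(q-C),ang(q-C))
E
python3 w.py
```

```text
C,peg [561.31031889 -68.99560468 174.26790919] cost 2.3254048488361736
tab n 553 [315 158  31  43 553] 168.62526277154961 168.28647928787618
rim [510.47156376 -60.3808235 ] 51.563489780241326 170.38241615042432
end [404.11604177 -37.04676877] 160.4081322069448 168.51144597919452
h [385.5 105.5  27.9] 53.93508065677607 169.22485896118843
h [382.5 100.5  33.4] 51.86888944359805 164.30375288476964
h [390.5 104.5  31.2] 51.35696098112078 173.0088781096466
h [388.5 100.5  26.8] 49.291967396963216 169.3651420907416
h [390.5 107.5  33.4] 53.52938295967345 174.27125623036207
h [387.5  95.5  33.4] 46.36456388828252 165.77521236804552
h [384.5  96.5  32.3] 48.369653599731265 163.72340739411678
h [385.5 108.5  25.7] 56.03872261667934 170.56419264236854
h [388.5 110.5  32.3] 56.396243586334776 173.79861906189754
h [384.5 112.5  25.7] 59.2769534682835 171.44671593069117
h [382.5 109.5  25.7] 57.93071964406533 168.67194541754571
h [393.5 103.5  31.1] 49.63688222522042 175.2879520756958
h [391.5  97.5  23.5] 46.068200733105556 170.59712409672102
h [393.5 106.5  30. ] 51.845010208854056 176.5013169390729
```

Run:
```python
import cv2
a=cv2.imread("pics/wraw4.png")[60:150,340:435]
cv2.imwrite("pics/z4.png",cv2.convertScaleAbs(cv2.resize(a,None,fx=6,fy=6,interpolation=cv2.INTER_CUBIC),alpha=1.4))
```

```text
(no output)
```

View pics/z4.png

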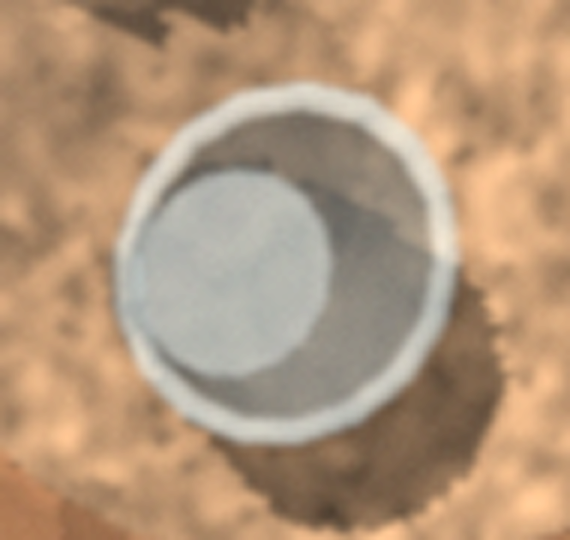

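The rim ellipse centre comes out at (387.5,103.5), so the glass is at about 170.3°. About 1.7° is left, roughly 3.3 mm at the peg. I'll go back behind the same peg for a small nudge.

```bash
python3 -m inch '[{"xyz":[0.03,-0.12,0],"yaw":0,"hand":-1},{"xyz":[0.05,-0.12,-0.03],"yaw":0,"hand":-1},{"xyz":[0.05,0,-0.1],"yaw":0,"hand":-1},{"xyz":[0.01,0,-0.1],"yaw":0,"hand":-1},{"xyz":[0,0,0],"yaw":0,"hand":-1}]'
```

```text
t: 6.9
position: [455.5, -111.5, 127.0]
orientation: [-179.9, 0.4, -73.8]
force: [-0.1, -0.5, 0.5]
width: -0.0
```

```bash
python3 -m inch '[{"xyz":[-0.01,0.03,-0.1],"yaw":0,"hand":-1},{"xyz":[-0.005,0,-0.1],"yaw":0,"hand":-1},{"xyz":[0,0,-0.04],"yaw":0,"hand":-1},{"xyz":[0,0,-0.01],"yaw":0,"hand":-1},{"xyz":[0,0,0],"yaw":0,"hand":-1}]'
```

```text
t: 7.4
position: [452.8, -107.2, 53.6]
orientation: [-179.7, 0.2, -74.1]
force: [-0.0, -0.3, -0.3]
width: -0.1
```

```bash
python3 -m inch '[{"xyz":[0,0.025,0],"yaw":0,"hand":-1},{"xyz":[0,0.025,0],"yaw":0,"hand":-1},{"xyz":[0,0.02,0],"yaw":0,"hand":-1},{"xyz":[0,0.01,0],"yaw":0,"hand":-1},{"xyz":[0,0,0],"yaw":0,"hand":-1}]'
```

```text
t: 7.9
position: [455.1, -81.9, 57.5]
orientation: [-179.4, -0.0, -74.1]
force: [-0.3, 0.7, -0.1]
width: 0.1
```

```bash
python3 -m inch '[{"xyz":[-0.005,0.006,-0.005],"yaw":0,"hand":-1},{"xyz":[-0.004,0.006,-0.004],"yaw":0,"hand":-1},{"xyz":[-0.002,0.005,0],"yaw":0,"hand":-1},{"xyz":[0,0.002,0],"yaw":0,"hand":-1},{"xyz":[0,0,0],"yaw":0,"hand":-1}]'
```

```text
t: 8.4
position: [453.4, -76.8, 55.2]
orientation: [-179.3, -0.2, -74.1]
force: [-0.2, -1.1, 0.2]
width: -0.4
```

Now back off, lift, and take both views again.

```bash
python3 -m inch '[{"xyz":[-0.01,-0.03,0],"yaw":0,"hand":-1},{"xyz":[-0.03,-0.06,0.03],"yaw":0,"hand":-1},{"xyz":[-0.05,-0.06,0.1],"yaw":0,"hand":-1},{"xyz":[-0.05,0,0.14],"yaw":0,"hand":-1},{"xyz":[0,0.05,0.14],"yaw":0,"hand":-1}]'
python3 -m inch '[{"xyz":[0,0.12,0.08],"yaw":0,"hand":-1},{"xyz":[0,0.1,0],"yaw":0,"hand":-1},{"xyz":[0,0,0],"yaw":0,"hand":-1},{"xyz":[0,0,0],"yaw":0,"hand":-1},{"xyz":[0,0,0],"yaw":0,"hand":-1}]'
python3 - <<'E'
from h import *
import cv2,pickle
s=ctrl.sense();pickle.dump((s["position"],s["orientation"]),open("s4.pkl","wb"))
t=cams.camera("wrist");cv2.imwrite("pics/wraw5.png",t[:,:,::-1])
t=cv2.resize(t[0:220,240:580],(800,518),interpolation=cv2.INTER_CUBIC)
cv2.imwrite("pics/w5.png",cv2.convertScaleAbs(t,alpha=1.3)[:,:,::-1])
E
```

```text
t: 8.9
position: [403.7, -108.1, 175.7]
orientation: [180.0, 0.4, -74.1]
force: [1.9, -1.1, -0.2]
width: -0.1
t: 9.4
position: [403.9, -42.9, 205.9]
orientation: [-179.6, 0.2, -74.3]
force: [-0.6, -0.3, 1.0]
width: -0.2
```

View pics/w5.png

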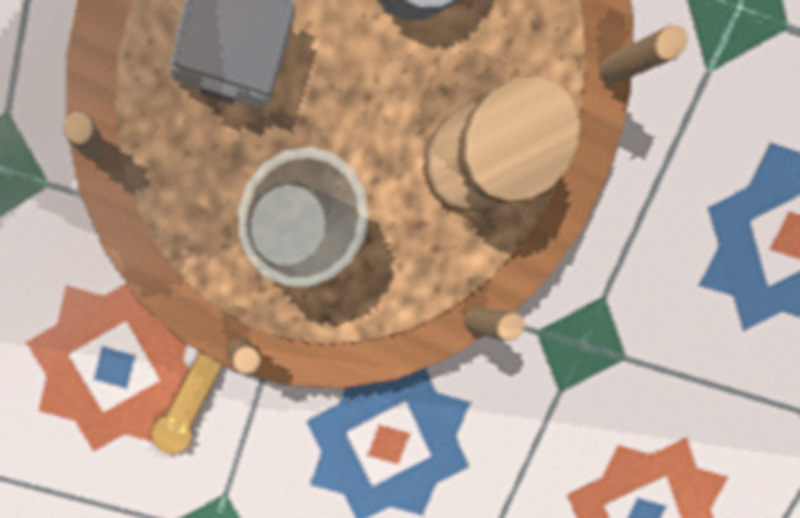

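In this crop (scale 2.353) the rim centre is at about (303,217.5), the pegs at (78,128), (246,359), (510,325) and (672,42), and the tab end at (173,434).

Run:
```python
from w import *
s=pickle.load(open("s4.pkl","rb"));S=340/800
q=lambda x,y,z:wr(240+(x+.5)*S-.5,(y+.5)*220/518-.5,z,s)
P=np.array([q(*p,60) for p in [(78,128),(246,359),(510,325),(672,42)]])
k=np.array([-1,0,1,2])*60
def fit(x): a=np.radians(x[2]+k);return (P-(x[:2]+110*np.c_[np.cos(a),np.sin(a)])).ravel()
x=least_squares(fit,[563,-70,174]);C=x.x[:2];print(x.x,x.cost)
hsv=cv2.cvtColor(cv2.imread("pics/wraw5.png"),cv2.COLOR_BGR2HSV)
m=cv2.inRange(hsv,(17,90,60),(32,255,255));m[:152]=0;m[200:]=0;m[:,:300]=0;m[:,334:]=0
n,l,st,ce=cv2.connectedComponentsWithStats(m);i=1+st[1:,4].argmax();v,u=np.nonzero(l==i)
T=np.array([wr(a,b,8,s) for a,b in zip(u,v)]);print(st[i],"tab",ang(T.mean(0)-C))
w=np.linalg.svd(T-T.mean(0))[2][0];print("pca",ang(w*np.sign(-w[0])))
for p in ((303,217.5,71),(286,225,29),(173,434,8)): d=q(*p)-C;print(np.linalg.norm(d),ang(d))
```

```text
[561.59879789 -68.9854999  173.02470395] 0.6267058543606416
[305 152  29  41 526] tab 168.72823920966107
pca 168.76859321626233
52.24786296278938 168.92351115930302
52.54046818538252 168.89512528709437
164.20700279785677 168.94343474659235
```

The glass is now at 168.9° (rim and base agree) and the tab at 168.7–168.9°. I'll retreat well clear and take a last look from the top.

```bash
python3 -m inch '[{"xyz":[0,-0.15,0.03],"yaw":0,"hand":-1},{"xyz":[0,-0.16,0.03],"yaw":0,"hand":-1},{"xyz":[0,-0.16,0],"yaw":0,"hand":-1},{"xyz":[0,-0.16,0],"yaw":0,"hand":-1},{"xyz":[0,-0.16,0],"yaw":0,"hand":-1}]'
python3 -m inch '[{"xyz":[0,-0.14,0],"yaw":0,"hand":-1},{"xyz":[0,-0.08,0],"yaw":0,"hand":-1},{"xyz":[0,0,0],"yaw":0,"hand":-1},{"xyz":[0,0,0],"yaw":0,"hand":-1},{"xyz":[0,0,0],"yaw":0,"hand":-1}]'
python3 - <<'E'
from h import *
import cv2
t=cams.camera("top");cv2.imwrite("pics/traw6.png",t[:,:,::-1]);t=t[155:280,285:400]
t=cv2.resize(t,None,fx=4.8,fy=4.8,interpolation=cv2.INTER_CUBIC)
cv2.imwrite("pics/t6.png",cv2.convertScaleAbs(t,alpha=1.6)[:,:,::-1])
E
```

```text
t: 9.95
position: [400.1, -284.6, 221.3]
orientation: [-179.8, 0.6, -73.9]
force: [2.1, -1.0, 0.6]
width: -0.2
t: 10.45
position: [395.6, -362.8, 217.0]
orientation: [180.0, 0.8, -74.6]
force: [0.1, 0.8, 0.4]
width: -0.4
```

View pics/t6.png

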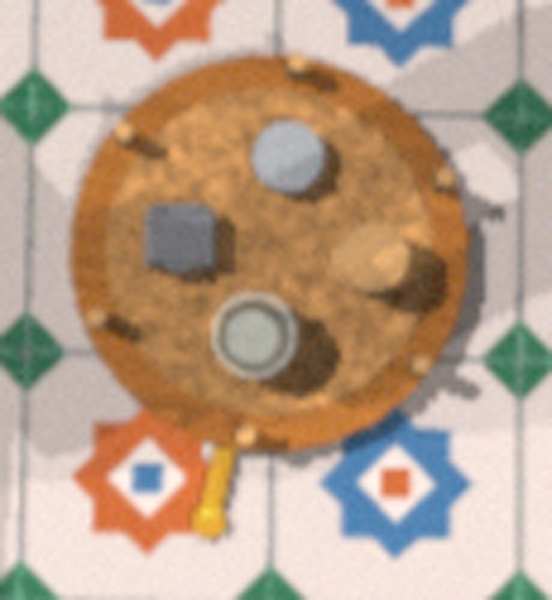

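The glass rim is at about (255,336), all four riders are standing and undisturbed, and the arm is clear. That agrees with the wrist measurement to within a degree, so I'm handing in.

```bash
python3 m.py pics/traw6.png 255,336 "[(297,65),(446,180),(421,364),(246,436),(96,317),(125,132)]"; python3 -c "
from cell import ctrl
print(ctrl.close_job())"
```

```text
C [562.090905   -70.25305873] n 76 tab ang via C 168.65479552261155 pca 168.33255212395053 radii 119.92136232035695 172.02349325384805
pegs [np.float64(353.1), np.float64(292.5), np.float64(233.1), np.float64(173.0), np.float64(112.5), np.float64(52.6)] 52.789885577884384
hough glass 255.5 339.5 39.7 54.31761483579716 170.15525217294132
eye glass 52.40643746048317 169.4398477622585
the job is handed in; nothing more can be done
None
```

The tealight glass is lined up with the brass tab to within about 1°, and the job is handed in at about 10.5 s. I turned the disc about 27° clockwise by pushing one peg with the shut fingertips: one slow push, then a small nudge to correct it. I then backed the arm well clear.

| Check | Glass | Tab |
|---|---|---|
| Wrist camera, close up | 168.9° | 168.7–168.9° |
| Top camera, picked by eye | 169.4° | 168.7° |
| Top camera, circle detector | 170.2° | 168.7° |

- **Disagreement:** the circle detector puts the glass up to 1.5° off. It scattered widely on the close-up image, so I trust it less than the wrist view.
- **Riders and forces:** all four riders still stood in place in the last top picture. The forces read at the end of each move stayed around 3 N or less.
- **Not checked:** I did not take a separate measurement that the disc was at rest. The last top view, about 1 s after the wrist view, showed no change in the pegs. I also did not measure the other objects on the table again, but the arm passed well above them.

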